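Slide the accessory tray under the low shelf riser until its catch holds

ROBOT

A 6-joint arm with a two-finger parallel gripper is mounted at the origin on the work surface. World frame = base frame: x ahead of the robot, y to its left, z up, the work surface at z = 0. Lengths are in mm, angles in rad, forces in N, time in s.
With the tool pointing down it reaches from about 325 to 900 mm from the base axis. Payload 6.1 kg.
Tool frame: the origin (TCP) lies midway between the tips of the shut fingers; the grasp point (between the pads) lies robot.grip_point_offset behind it (robot.grip_point_offset is the distance from the TCP to the grasp point, in mm); z points along the fingers, y is the line along which they close (so a half turn about z gives the same grasp; the last joint's range is limited). The gripper opens to 85 mm and grips with 20 to 120 N. Pads are 22 mm wide; open, the fingers measure 114 mm over their backs; the gripper's body (76 mm by 85 mm) begins 54 mm behind the grasp point. The pads swing forward as they close: fully open they stand 13 mm farther back than shut.
Start: joints at [-1.293, 0.22, 1.526, -0, 1.395, -0.126], TCP at [245.565, -574.729, 231.3] pointing down, gripper open.
Joint ranges: [-2.98, 2.98], [-0.91, 2.08], [0.09, 2.57], [-1.24, 4.39], [0.2, 2.65], [-2.68, 2.68]. Speed limits (rad/s): [2.57, 2.57, 3.01, 3.14, 3.14, 3.14].

INTERFACE

Orientations are given as a unit quaternion [w, x, y, z].
In Python, from cell import state, optics, finish_job, robot gives the robot as it stands. The module is installed in compiled form; this text tells all that it offers.
- The arm moves only by the shell command python3 -m handwheel 'ROWS'. ROWS is JSON, a list of rows, each a list of 7 numbers: the turn, a rotation vector about the tool's x, y, z in degrees, then the shift along the tool's x, y, z in mm, then the opening in per cent of the stroke, from 0 (shut) to 100 (fully open). In form: [[rx, ry, rz, dx, dy, dz, hand], ...]. A call has 1 to 5 rows; each row shifts and turns the commanded pose from where the row before left it, along the tool's axes as they then stand; what a row does not reach is not made up. A row lasts 1/8 s, in which the tool goes at most 62.5 mm and 10.7 degrees, less where a joint would pass 70% of its speed; a pose out of reach is approached as far as the arm can. A call is refused whole if a number of a shift passes 62.5 or a number of a turn 10.7, either way. A call with a gripper value outside its range is refused whole. The fingers move at their own pace and stop on an object; the grip force is fixed at half the most. Time passes only in rows, so rows that do not move let the fingers close. It gives the time, the measured TCP pose, the force, the opening and the grip force at its end, in the units of the state.
- state(): the state, without advancing time (a new reading comes with each control period).
- optics.snapshot(name): name is "scene" or "top" or "wrist"; returns a dict with "img" (384x512x3 uint8, red, green, blue), "z_map" (384x512 float32, mm along the optical axis (not along the pixel's ray), 0 where there is no reading), "camera_matrix" (3x3 intrinsics, pixels), "origin" and "attitude" of the camera in the world. Camera axes: x right, y down, z forward; pixel columns grow to the right and rows downward; lengths in mm; the calibration is good to about 2 mm. The wrist camera is an equidistant fisheye: a pixel r from the principal point sees the ray r / f radians off the axis. A picture is of the moment at which its call begins.
- finish_job(): hands the job in; it is judged then, once.
The state is a dict: "t": time; "q": joint angles; "joint_velocities": joint speeds; "tau": joint torques, N m; "tcp_pos": TCP position; "tcp_rot": TCP orientation; "contact_force": force on the tool from outside, world axes, zero at the start; "moment": the same for the moment, N m; "width": finger opening in mm; "gripper_force": force on a finger pad.
Only numpy, scipy, OpenCV 4.12 (cv2) and the standard library are available. Lean on these libraries where they do the work, as an engineer would, in place of code of your own. Each camera call takes 0.05 s, during which the arm holds its last target. There are 200 camera calls.

TASK

Slide the wooden accessory tray, tongue first, through the low tunnel under the white shelf riser until it is fully home: the sprung roller behind the riser has dropped in behind the ridge on the tray's tongue. Push gently: the stop that ends the travel is only clamped by friction and must not be shoved back, and the tray must not be forced against the riser. Leave the polish tin, the brush and the watch box where they are, and let go of the tray.

Things in the scene. Friction and masses are not known exactly. Their poses are not given: they have to be found in the camera images.
- tray: loose wooden tray, 0.25-0.5 kg, flat on the work surface: 160 (x) x 126 (y) x 26 mm high. Origin: centre of its underside, z up, x the way it is pushed in. Upright grip at its -x end, steel tongue at its +x end. Nothing but the grip is higher than 26 mm: fingertips above 28 mm clear it. Sliding it takes 1-3 N.
- tray_grip (a point): centre of the top of the tray's upright wooden grip, 64 mm high: 73 mm behind (-x) the tray's origin, y = 0. The grip is 14 mm thick (x), 50 mm wide (y) and stands 38 mm above the rim; it stays outside the tunnel, its middle at least 40 mm before the mouth.
- tray_nose (a point): tip of the steel tongue, on the work surface, 155 mm ahead (+x) of the tray's origin. Tongue 40 mm wide; from the tray's rear wall (x = 80 mm): a notch 22 mm long, 4 mm thick; a ridge 12 mm high from x = 102 to 140; a ramp down to the nose, 5 mm thick.
- riser: fixed white shelf riser, a low gantry 80 (x) x 162 (y) x 47 mm high, roof 16 mm thick. Origin: centre of its footprint, z up. The tunnel runs along its x: 130 mm wide (2 mm to spare each side of the tray), 31 mm high (5 mm headroom).
- riser_mouth (a point): middle of the tunnel's mouth on the work surface, 40 mm before (-x) the riser's origin; the tray goes in towards the riser's +x. Metal lead-ins 20 mm high flare out from the mouth to x = -77 mm of the riser, where they are about 155 mm apart.
- catch (a joint): lift (m) of the sprung roller that crosses the centre line behind the riser, 61 mm before the stop's face; 12 mm diameter. 0 at rest, 7 mm above the work surface. The ridge lifts it about 5 mm; it drops back to 0 in the notch, about 2 mm before the nose meets the stop. Pushing the ridge under it takes 3-6 N in all.
- stop (a joint): how far (m) the steel stop, with its roller, has been shoved back from its start: 0 at first. Friction holds it against about 9 N; above that it slides. Where it stands behind the riser is set by hand and not measured: with the nose against it, the tray's origin is 15 to 51 mm before (-x) the riser's origin.
- tin: bystander: round dark steel polish tin, 76 mm diameter, 25 mm high, origin under its centre
- brush: bystander: brush, about 170 mm long, lying along its x
- watch_box: bystander: dark wooden box 100 x 100 x 65 mm, origin under its centre
Not all that is in view belongs to the job. What is shaped like the part that bears catch but purple is not meant. Leave any green look-alike of the riser alone.

How it is judged:
By the outcome, as a careful person would: the job done as asked, in the order asked, and still so for the second after the job is handed in, with the robot touching nothing.
It also fails if it takes over 64 s, if anything falls off the work surface, if the arm or the gripper's body presses on something with over 40 N, if the wrist force passes 120 N, or if a joint passes its speed limit or range.

## Working session

There is one attempt and no reset: what is moved stays moved. The work goes in short steps, Python scripts to look and compute and a shell command to move; the robot and the scene stay as the last step left them, time stands still between calls to the robot, and variables do not carry over. Pictures are saved under pics/ and viewed, at most 14 in all, crops included, and the job is handed in when it is done.

```bash
mkdir -p pics
cat > h.py <<'E'
import numpy as np, cv2
from cell import state, optics, robot
from scipy.spatial.transform import Rotation as R
def snap(n,save=None):
    s=optics.snapshot(n)
    if save: cv2.imwrite('pics/'+save,s['img'][:,:,::-1])
    return s
def att(s):
    a=np.array(s['attitude'],float)
    return a if a.shape==(3,3) else R.from_quat(a[[1,2,3,0]]).as_matrix()
def cloud(s):
    K=np.array(s['camera_matrix']);z=s['z_map'];v,u=np.mgrid[:z.shape[0],:z.shape[1]]
    p=np.stack([(u-K[0,2])/K[0,0]*z,(v-K[1,2])/K[1,1]*z,z],-1)
    w=p@att(s).T+np.array(s['origin']); w[z<=0]=np.nan
    return w
E
python3 - <<'E'
from h import *
for n in('scene','top'):
    s=snap(n,n+'1.png'); print(n,s['origin'],s['attitude'],s['camera_matrix'])
    np.save(n+'.npy',cloud(s))
print(state(),robot.grip_point_offset)
E
```

```text
scene [1093.56576732 -435.93250709  829.39638298] [-0.35812313  0.84996754  0.36038195 -0.13938386] [[361.01428634   0.         255.49145191]
 [  0.         361.01428634 184.06740476]
 [  0.           0.           1.        ]]
top [ 438.6062618    95.96863996 1151.67788784] [ 0.04076911 -0.70454553  0.70739387 -0.03933688] [[362.64576648   0.         260.91329916]
 [  0.         362.64576648 189.0323966 ]
 [  0.           0.           1.        ]]
{'t': 0.1, 'q': array([-1.29309869e+00,  2.21172487e-01,  1.52749533e+00, -2.52361782e-05,
        1.39469746e+00, -1.26114452e-01]), 'joint_velocities': array([ 0.00158086, -0.00080494, -0.00396124, -0.00268212,  0.00083485,
       -0.00033036]), 'tau': array([ 8.54664522e-04, -4.98244035e+01, -3.90545690e+01, -2.66646593e-04,
        5.74968391e-03, -1.18848052e-05]), 'tcp_pos': array([ 245.4090511 , -574.21114683,  230.2937336 ]), 'tcp_rot': array([-8.82826853e-04,  9.79685294e-01,  2.00539119e-01, -7.94960122e-05]), 'contact_force': array([-0.60977312,  0.69984548,  0.41785087]), 'moment': array([0.00060392, 0.00360426, 0.01836317]), 'gripper_force': 0.0, 'width': 85.41690523189628} 18.700000000000003
```

View pics/top1.png

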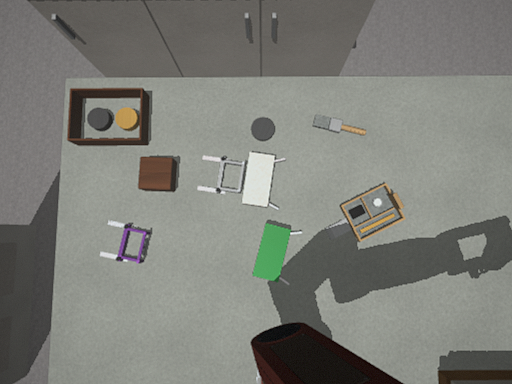

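View pics/scene1.png

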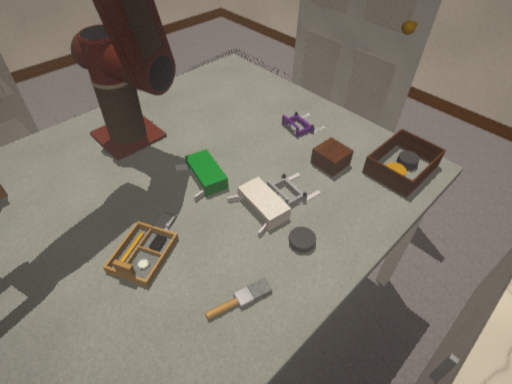

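The top view shows the tray at (372,212) with its tongue at (338,226) pointing left and its grip at (398,197). The white riser is at (259,180), the grey catch and stop at (228,175), the tin at (263,128) and the brush at (340,125). The green riser and the purple catch are decoys.

Run:
```python
from h import *
w=np.load('top.npy'); img=cv2.imread('pics/top1.png').astype(int)
def rect(m,name):
    p=w[m][:,:2]; p=p[~np.isnan(p[:,0])].astype(np.float32)
    r=cv2.minAreaRect(p); print(name,len(p),np.round(r[0],1),np.round(r[1],1),round(r[2],2)); print(np.round(cv2.boxPoints(r),1).tolist(), 'mean',p.mean(0).round(1),'z',np.nanmedian(w[m][:,2]).round(1))
v,u=np.mgrid[:384,:512]
box=lambda a,b,c,d:(u>=a)&(u<=b)&(v>=c)&(v<=d)
z=w[:,:,2]
print('table z',np.nanmedian(z[300:330,150:220]))
m=box(236,284,145,212)&(z>38)&(z<60); 
n,l,st,c=cv2.connectedComponentsWithStats(m.astype(np.uint8)); k=1+st[1:,4].argmax(); rect(l==k,'riser roof')
b,g,r=img[...,0],img[...,1],img[...,2]
m=box(335,410,178,245)&(z>15)&(z<75); m=cv2.morphologyEx(m.astype(np.uint8),cv2.MORPH_OPEN,np.ones((2,2)))>0; rect(m,'tray')
m=box(380,410,178,215)&(z>50); rect(m,'grip')
m=box(320,352,215,240)&(z>7)&(z<20);rect(m,'tongue')
m=box(195,245,150,200)&(z>10);rect(m,'stop')
rect(box(245,280,110,145)&(z>15),'tin'); rect(box(310,370,110,140)&(z>6),'brush');rect(box(250,295,215,285)&(z>38),'green')
for t,bx in(('tray',(320,410,175,245)),):
    a,b_,c,d=bx
im=cv2.resize(cv2.imread('pics/top1.png')[140:250,190:410],None,fx=3.6,fy=3.6,interpolation=cv2.INTER_CUBIC);cv2.imwrite('pics/crop.png',im)
```

```text
table z -1.9551129836463588
riser roof 1345 [595.6 107.9] [ 80.  162.5] 81.22
[[509.20001220703125, 80.80000305175781], [669.7999877929688, 56.0], [682.0, 135.10000610351562], [521.4000244140625, 159.89999389648438]] mean [594.7 108. ] z 45.1
tray 617 [ 493.6 -262. ] [129.8 186.8] 26.15
[[394.20001220703125, -206.6999969482422], [476.5, -374.3999938964844], [593.0, -317.20001220703125], [510.70001220703125, -149.5]] mean [ 495.1 -256.4] z 22.9
grip 98 [ 525.3 -312.7] [50.  14.7] 27.32
[[499.70001220703125, -317.70001220703125], [506.5, -330.70001220703125], [550.7999877929688, -307.79998779296875], [544.0999755859375, -294.70001220703125]] mean [ 525.8 -311.1] z 62.2
tongue 211 [ 451.4 -150.7] [52.3 93.5] 23.86
[[408.5, -118.5], [446.29998779296875, -204.0], [494.20001220703125, -182.89999389648438], [456.3999938964844, -97.4000015258789]] mean [ 441.8 -140.9] z 10.5
stop 435 [600.7 185.9] [ 98.2 128.5] 81.38
[[529.7999877929688, 147.0], [656.9000244140625, 127.69999694824219], [671.5999755859375, 224.8000030517578], [544.5999755859375, 244.10000610351562]] mean [601.2 191.4] z 24.5
tin 432 [760.8  93.8] [70.4 73.4] 89.81
[[724.0, 58.70000076293945], [797.4000244140625, 58.400001525878906], [797.5999755859375, 128.89999389648438], [724.2000122070312, 129.10000610351562]] mean [760.2  93.9] z 23.0
brush 507 [ 770.4 -154.5] [169.   42.7] 76.02
[[729.2999877929688, -231.39999389648438], [770.7000122070312, -241.6999969482422], [811.5999755859375, -77.69999694824219], [770.0999755859375, -67.4000015258789]] mean [ 773.  -140.5] z 16.5
green 1445 [372.   68.2] [ 80.1 162.1] 75.45
[[283.5, 49.70000076293945], [440.3999938964844, 9.0], [460.5, 86.5999984741211], [303.6000061035156, 127.30000305175781]] mean [371.7  68.3] z 45.3
```

View pics/crop.png

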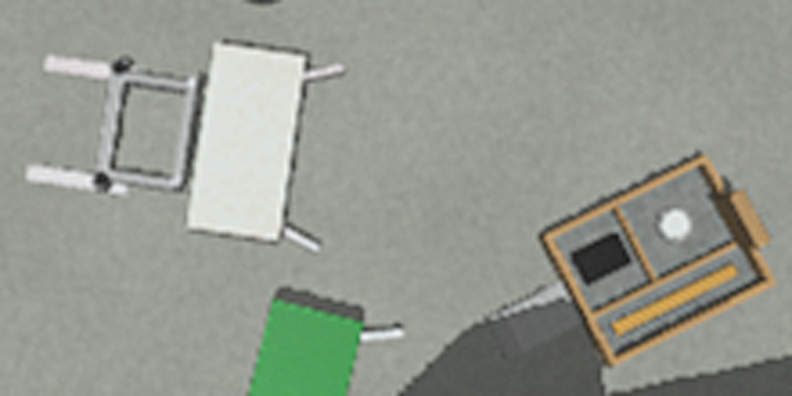

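```bash
python3 -m handwheel '[[0,0,0,51.4,-18.6,0,100],[0,0,0,51.4,-18.6,0,100],[0,0,0,51.4,-18.6,0,100],[0,0,0,51.4,-18.6,0,100]]'; python3 -m handwheel '[[0,0,0,51.4,-18.6,0,100],[0,0,0,51.4,-18.6,0,100],[0,0,0,51.4,-18.6,0,100],[0,0,-10.4,0,0,0,100],[0,0,-10.4,0,0,0,100]]';python3 -m handwheel '[[0,0,-10.4,0,0,0,100],[0,0,-10.4,0,0,0,100],[0,0,-10.4,0,0,0,100],[0,0,-10.4,0,0,0,100]]';python3 -m handwheel '[[0,0,-10.4,0,0,0,100],[0,0,-10.4,0,0,0,100],[0,0,-10.4,0,0,0,100],[0,0,0,0,0,0,100]]'
cat >> h.py <<'E'
def pose():
    s=state(); q=s['tcp_rot']; M=R.from_quat(q[[1,2,3,0]]).as_matrix()
    return s,np.array(s['tcp_pos']),M
def show():
    s,p,M=pose(); print('t',round(s['t'],2),'tcp',p.round(1),'headx',np.degrees(np.arctan2(M[1,0],M[0,0])).round(2),'zaxis',M[:,2].round(3),'F',s['contact_force'].round(2),'M',s['moment'].round(2),'w',round(s['width'],1),'gf',s['gripper_force'])
    return p,M
E
python3 - <<'E'
from h import *
show(); s=snap('wrist','w1.png'); print(s['origin'],s['camera_matrix']); s=snap('top'); np.save('top.npy',cloud(s))
w=cloud(s);z=w[...,2];print(z.shape)
E
```

```text
t: 0.6
tcp_pos: [406.3, -424.0, 230.9]
tcp_rot: [-0.0, 0.98, 0.2, -0.0]
contact_force: [0.6, 0.0, 0.3]
width: 85.2
gripper_force: 0.0
t: 1.23
tcp_pos: [525.7, -312.4, 230.5]
tcp_rot: [-0.001, 0.926, 0.378, -0.0]
contact_force: [-0.0, 0.2, 0.0]
width: 85.4
gripper_force: 0.0
t: 1.72
tcp_pos: [525.0, -313.4, 230.7]
tcp_rot: [-0.001, 0.732, 0.681, -0.0]
contact_force: [0.1, -0.6, 0.0]
width: 85.7
gripper_force: 0.0
t: 2.22
tcp_pos: [525.0, -313.4, 230.7]
tcp_rot: [-0.0, 0.525, 0.851, 0.0]
contact_force: [-1.0, -0.0, -0.6]
width: 85.9
gripper_force: 0.0
t 2.23 tcp [ 525.  -313.4  230.7] headx 116.64 zaxis [-0.001  0.001 -1.   ] F [-0.96 -0.03 -0.63] M [ 0.    0.02 -0.01] w 85.9 gf 0.0
[ 492.05967732 -249.28130354  372.20981154] [[297.31863964   0.         254.50018756]
 [  0.         297.31863964 195.98956914]
 [  0.           0.           1.        ]]
(384, 512)
```

View pics/w1.png

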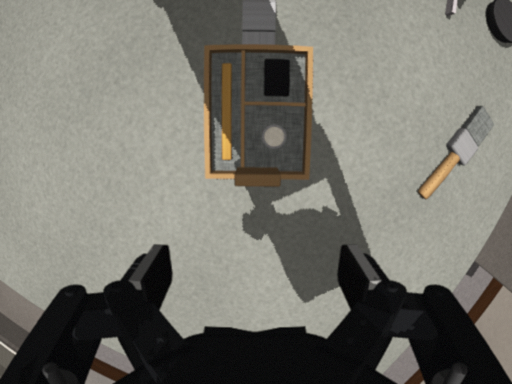

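The wrist view shows the tray straight ahead. Its grip top is at (257,178), about 3 px right of centre. I'll compute the offset and the yaw.

```bash
cat >> h.py <<'E'
def wcloud(s):
    K=np.array(s['camera_matrix']);z=s['z_map'];v,u=np.mgrid[:z.shape[0],:z.shape[1]]
    a=(u-K[0,2])/K[0,0];b=(v-K[1,2])/K[1,1];th=np.hypot(a,b)+1e-9
    k=np.tan(np.minimum(th,1.5))/th
    p=np.stack([a*k*z,b*k*z,z],-1); w=p@att(s).T+np.array(s['origin']); w[z<=0]=np.nan
    return w
def rect(p):
    p=p[~np.isnan(p[:,0])][:,:2].astype(np.float32); r=cv2.minAreaRect(p); return len(p),np.round(r[0],1),np.round(r[1],1),round(r[2],2),p.mean(0).round(1)
E
python3 - <<'E'
from h import *
p,M=show(); s=snap('wrist'); w=wcloud(s); z=w[...,2]
v,u=np.mgrid[:384,:512]
print(np.nanmedian(z[20:60,60:140]))
b=(u>195)&(u<325)&(v>30)&(v<195)
print('tray',rect(w[b&(z>18)&(z<32)]))
print('grip',rect(w[b&(z>50)]), 'z',np.nanmedian(z[b&(z>50)]))
E
```

```text
t 2.33 tcp [ 525.1 -313.5  231. ] headx 116.52 zaxis [-0.  0. -1.] F [-0.33 -0.4  -0.41] M [ 0.03 -0.01  0.03] w 85.4 gf 0.0
-1.0979118931854543
tray (3111, array([ 495.6, -248.5]), array([126.7, 161.2]), 26.33, array([ 491.8, -240.3], dtype=float32))
grip (666, array([ 527.5, -313.8]), array([49.8, 14.3]), 26.28, array([ 527.1, -312.9], dtype=float32)) z 62.482519897345924
```

```bash
python3 -m handwheel '[[0,0,0,-1.4,2.2,50,100],[0,0,0,0,0,50,100],[0,0,0,0,0,50,100],[0,0,0,0,0,40,100],[0,0,0,0,0,9,100]]'; python3 -m handwheel '[[0,0,0,0,0,0,60],[0,0,0,0,0,0,40],[0,0,0,0,0,0,0],[0,0,0,0,0,0,0]]';python3 -m handwheel '[[0,0,0,0,0,0,0],[0,0,0,0,0,0,0]]'
python3 - <<'E'
from h import *
p,M=show(); s=snap('top'); w=cloud(s);z=w[...,2]
r=snap('scene','s2.png')
E
```

```text
t: 3.0
tcp_pos: [525.6, -312.2, 28.8]
tcp_rot: [-0.003, 0.525, 0.851, 0.0]
contact_force: [-0.3, 0.5, 0.0]
width: 85.5
gripper_force: 0.0
t: 3.5
tcp_pos: [529.6, -315.2, 35.1]
tcp_rot: [0.002, 0.525, 0.851, -0.0]
contact_force: [0.3, -0.6, 7.0]
width: 49.1
gripper_force: 63.7
t: 3.75
tcp_pos: [529.6, -315.2, 35.1]
tcp_rot: [0.002, 0.525, 0.851, -0.0]
contact_force: [-0.1, -0.8, 7.3]
width: 48.7
gripper_force: 63.7
t 3.75 tcp [ 529.6 -315.2   35.1] headx 116.72 zaxis [ 0.004 -0.003 -1.   ] F [-0.12 -0.76  7.33] M [ 0.03  0.11 -0.07] w 48.7 gf 63.68010878562927
```

View pics/s2.png

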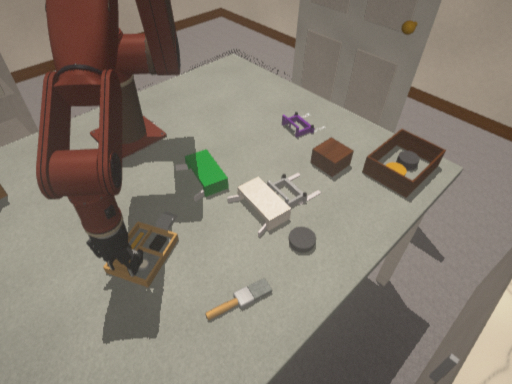

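The jaws hold the grip, but there is a 7 N upward force, so the tips press on the tray. I'll re-grip about 5 mm higher.

```bash
python3 -m handwheel '[[0,0,0,0,0,0,75],[0,0,0,0,0,-3,75],[0,0,0,0,0,-2,75],[0,0,0,0,0,0,0],[0,0,0,0,0,0,0]]'; python3 -m handwheel '[[0,0,0,0,0,0,0],[0,0,0,0,0,0,0],[0,0,0,0,0,0,0]]'
python3 - <<'E'
from h import *
p,M=show()
E
```

```text
t: 4.47
tcp_pos: [528.3, -314.2, 37.9]
tcp_rot: [0.001, 0.524, 0.851, -0.0]
contact_force: [-0.6, 0.8, 4.5]
width: 48.7
gripper_force: 63.5
t: 4.85
tcp_pos: [528.3, -314.2, 37.9]
tcp_rot: [0.001, 0.524, 0.851, -0.0]
contact_force: [-0.5, -0.0, 6.0]
width: 48.7
gripper_force: 63.5
t 4.85 tcp [ 528.3 -314.2   37.9] headx 116.74 zaxis [ 0.001 -0.001 -1.   ] F [-0.55 -0.03  5.97] M [-0.    0.11 -0.01] w 48.7 gf 63.53479743003845
```

```bash
python3 -m handwheel '[[0,0,0,0,0,-1.5,0],[0,0,0,0,0,0,0]]'
python3 - <<'E'
from h import *
p,M=show()
s=snap('top'); w=cloud(s);z=w[...,2]; v,u=np.mgrid[:384,:512]
print('riser',rect(w[(u>=236)&(u<=284)&(v>=145)&(v<=212)&(z>40)&(z<55)]))
E
```

```text
t: 5.1
tcp_pos: [527.3, -313.5, 38.0]
tcp_rot: [-0.001, 0.525, 0.851, 0.0]
contact_force: [-0.3, 0.1, -1.8]
width: 48.9
gripper_force: 62.8
t 5.1 tcp [ 527.3 -313.5   38. ] headx 116.73 zaxis [-0.001  0.001 -1.   ] F [-0.34  0.13 -1.77] M [-0.03 -0.21 -0.02] w 48.9 gf 62.81278610229492
riser (1427, array([596.6, 117.1]), array([ 98.2, 162.4]), 81.55, array([595. , 111.2], dtype=float32))
```

```bash
python3 -m handwheel '[[0,0,2.5,0,0,0,0],[0,0,5,0,0,0,0],[0,0,5,0,0,0,0],[0,0,5,0,0,0,0],[0,0,5,0,0,0,0]]'; python3 -m handwheel '[[0,0,5,0,0,0,0],[0,0,5,0,0,0,0],[0,0,2.9,0,0,0,0],[0,0,0,0,0,0,0]]'
python3 - <<'E'
from h import *
p,M=show()
s=snap('wrist','w2.png'); w=wcloud(s);z=w[...,2]; v,u=np.mgrid[:384,:512]
print('origin',s['origin'])
b=(z>18)&(z<32)&(np.hypot(w[...,0]-p[0],w[...,1]-p[1])<180)&(v<300)
t=w[b]; d=(t[:,:2]-p[:2])@M[:2,0]; y=(t[:,:2]-p[:2])@M[:2,1]
k=(d>12)&(d<165)&(abs(y)<80); print('tray',rect(t[k]))
rf=(z>40)&(z<56)&(w[...,1]>20)&(w[...,1]<220)&(w[...,0]>480)&(w[...,0]<720)
print('riser',rect(w[rf]))
E
```

```text
t: 5.78
tcp_pos: [527.1, -313.3, 38.0]
tcp_rot: [-0.001, 0.681, 0.732, -0.0]
contact_force: [-1.3, 0.7, 0.1]
width: 48.5
gripper_force: 62.8
t: 6.28
tcp_pos: [527.5, -313.5, 38.2]
tcp_rot: [-0.001, 0.758, 0.652, -0.0]
contact_force: [0.8, 0.5, -2.1]
width: 49.2
gripper_force: 62.7
t 6.28 tcp [ 527.5 -313.5   38.2] headx 81.35 zaxis [-0.001  0.001 -1.   ] F [ 0.83  0.5  -2.06] M [-0.04 -0.02 -0.09] w 49.2 gf 62.69692897796631
origin [ 537.93519495 -242.48332694  179.62925585]
tray (8864, array([ 539.6, -238.6]), array([128. , 128.5]), 81.19, array([ 538.9, -237.9], dtype=float32))
riser (0, array([0., 0.]), array([0., 0.]), 0.0, array([nan, nan], dtype=float32))h.py:29: RuntimeWarning: Mean of empty slice.
  p=p[~np.isnan(p[:,0])][:,:2].astype(np.float32); r=cv2.minAreaRect(p); return len(p),np.round(r[0],1),np.round(r[1],1),round(r[2],2),p.mean(0).round(1)
  ret = um.true_divide(
```

View pics/w2.png

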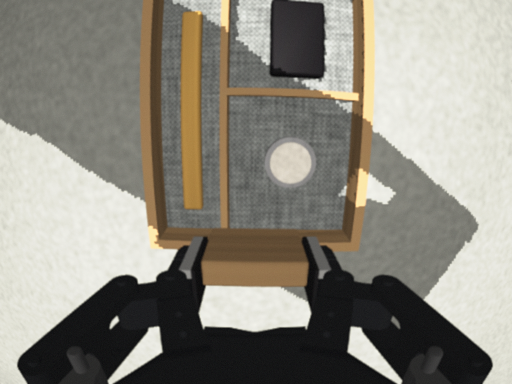

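The wrist view shows the tray followed the turn at 81.2°, gripped squarely. Next I'll shift to the line of the tunnel.

```bash
python3 -m handwheel '[[0,0,0,10,0.5,0,0],[0,0,0,24,1.5,0,0],[0,0,0,26,1.5,0,0],[0,0,0,26,1.5,0,0],[0,0,0,12.5,1,0,0]]'; python3 -m handwheel '[[0,0,0,0,0,0,0]]'
python3 - <<'E'
from h import *
p,M=show()
s=snap('top','t2.png'); w=cloud(s);z=w[...,2]; v,u=np.mgrid[:384,:512]
m=(u>=236)&(u<=284)&(v>=145)&(v<=212)&(z>38)&(z<60)
n,l,st,c=cv2.connectedComponentsWithStats(m.astype(np.uint8)); k=1+st[1:,4].argmax(); print('riser',rect(w[l==k]))
P=w[...,:2]-p[:2]; d=P@M[:2,0]; y=P@M[:2,1]
g=(z>5)&(z<18)&(d>165)&(d<225)&(abs(y)<30)
print('tongue y offs',np.median(y[g]),g.sum(), 'tray', rect(w[(z>18)&(z<32)&(d>15)&(d<160)&(abs(y)<75)]))
for a in (60,90,120,145):
    k=(z>17)&(z<32)&(abs(d-a)<15)&(abs(y)<75); print(a,y[k].min().round(1),y[k].max().round(1))
x=cv2.resize(s['img'][130:240,190:410,::-1],None,fx=3.6,fy=3.6,interpolation=cv2.INTER_CUBIC);cv2.imwrite('pics/t2c.png',x)
E
```

```text
t: 6.95
tcp_pos: [548.6, -214.5, 38.5]
tcp_rot: [-0.001, 0.758, 0.653, -0.0]
contact_force: [0.1, -0.3, -3.3]
width: 48.8
gripper_force: 62.7
t: 7.08
tcp_pos: [548.8, -215.8, 38.7]
tcp_rot: [-0.0, 0.758, 0.653, -0.0]
contact_force: [-0.1, -0.1, -3.5]
width: 48.8
gripper_force: 62.7
t 7.08 tcp [ 548.8 -215.8   38.7] headx 81.47 zaxis [-0.  0. -1.] F [-0.11 -0.11 -3.53] M [-0.1   0.05  0.02] w 48.8 gf 62.67176270484924
riser (1347, array([595.4, 107.9]), array([ 79.9, 162.3]), 81.32, array([594.4, 108. ], dtype=float32))
tongue y offs -0.13590433388614653 196 tray (362, array([ 559.9, -132.5]), array([137.7, 126.7]), 80.96, array([ 564.2, -116.4], dtype=float32))
60 -64.9 61.3
90 -64.7 61.5
120 -64.5 62.2
145 -63.6 62.6
```

View pics/t2c.png

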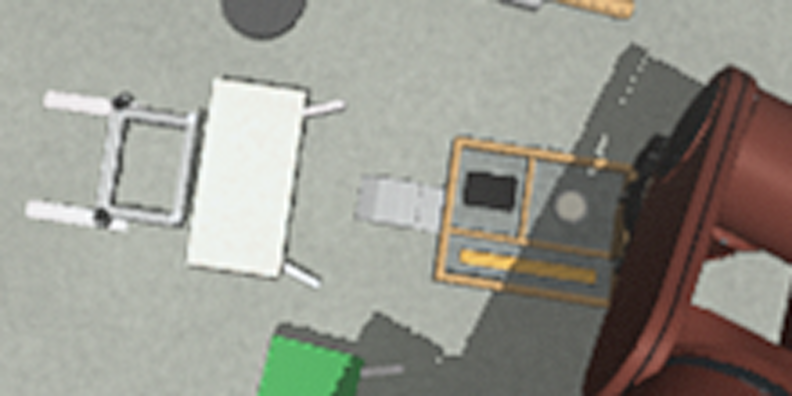

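The top crop shows the tray (centre about (540,220)) in line with the riser, within about 0.5 mm. The roller bar is just behind the riser at (187,165) and the stop bar is at (110,165). I'll advance to just before the mouth.

```bash
python3 -m handwheel '[[0,0,0,10,0,0.6,0],[0,0,0,18,0,0,0],[0,0,0,18,0,0,0],[0,0,0,18,0,0,0],[0,0,0,18,0,0,0]]'; python3 -m handwheel '[[0,0,0,18,0,0,0],[0,0,0,15,0,0,0],[0,0,0,5,0,0,0],[0,0,0,0,0,0,0]]'
cat > meas.py <<'E'
from h import *
import sys
p,M=show()
s=snap('wrist',sys.argv[1]); w=wcloud(s);z=w[...,2]; v,u=np.mgrid[:384,:512]
P=w[...,:2]-p[:2]; d=P@M[:2,0]; y=P@M[:2,1]
rf=(z>38)&(z<58)&(v<230)&(d>20)
print('roof pts',rf.sum())
for a in range(-60,61,20):
    k=rf&(abs(y-a)<6)
    if k.sum()>3: print('roof edge y',a,'d',np.percentile(d[k],3).round(1))
for a in range(20,150,20):
    k=(z>20)&(z<31)&(abs(d-a)<5)&(abs(y)<72)&(v<300)
    if k.sum()>3: print('tray d',a,'y',np.percentile(y[k],.5).round(1),np.percentile(y[k],99.5).round(1))
t=snap('top'); w=cloud(t);z=w[...,2]; P=w[...,:2]-p[:2]; d=P@M[:2,0]; y=P@M[:2,1]
vv,uu=np.mgrid[:384,:512]
m=(uu>=236)&(uu<=284)&(vv>=145)&(vv<=212)&(z>38)&(z<60)
n,l,st,c=cv2.connectedComponentsWithStats(m.astype(np.uint8)); k=1+st[1:,4].argmax(); r=rect(w[l==k]); q=r[1]-p[:2]
D0=q@M[:2,0]; print('TOP riser',r[1:4],'d',D0.round(1),'y',(q@M[:2,1]).round(1))
for a in range(20,150,20):
    k=(z>17)&(z<31)&(abs(d-a)<8)&(abs(y)<72)
    if k.sum()>5: print('TOP tray d',a,'y',y[k].min().round(1),y[k].max().round(1))
pr=[(round(a), np.nanmax(z[(abs(y)<12)&(abs(d-D0-a)<1.6)]).round(0)) for a in range(40,140,3) if ((abs(y)<12)&(abs(d-D0-a)<1.6)).any()]
print('profile behind riser',pr)
E
python3 meas.py w3.png
```

```text
t: 7.75
tcp_pos: [561.2, -134.8, 38.2]
tcp_rot: [-0.0, 0.758, 0.652, 0.0]
contact_force: [-0.0, -1.3, -1.3]
width: 48.7
gripper_force: 62.7
t: 8.25
tcp_pos: [566.7, -98.4, 38.1]
tcp_rot: [-0.0, 0.758, 0.652, -0.0]
contact_force: [-1.1, 1.3, -2.8]
width: 48.6
gripper_force: 62.7
t 8.25 tcp [566.7 -98.4  38.1] headx 81.37 zaxis [-0.  0. -1.] F [-1.11  1.33 -2.76] M [ 0.03 -0.02  0.03] w 48.6 gf 62.71695613861084
roof pts 2642
tray d 20 y -63.4 62.9
tray d 40 y -63.0 63.3
tray d 60 y -62.9 63.0
tray d 80 y -62.5 63.6
tray d 100 y -62.2 63.8
tray d 120 y -62.1 64.1
tray d 140 y -62.1 63.9
TOP riser (array([595.6, 107.8]), array([ 79.9, 162.7]), 81.22) d 208.2 y -2.4
TOP tray d 20 y -20.2 60.0
TOP tray d 40 y -64.6 60.6
TOP tray d 60 y -65.0 61.2
TOP tray d 80 y -64.9 61.5
TOP tray d 100 y -63.7 61.6
TOP tray d 120 y -63.3 62.2
TOP tray d 140 y -63.6 71.8
profile behind riser [(40, np.float64(45.0)), (43, np.float64(1.0)), (46, np.float64(-0.0)), (49, np.float64(47.0)), (52, np.float64(50.0)), (55, np.float64(48.0)), (58, np.float64(46.0)), (64, np.float64(1.0)), (67, np.float64(-1.0)), (70, np.float64(-1.0)), (73, np.float64(0.0)), (76, np.float64(0.0)), (79, np.float64(1.0)), (82, np.float64(0.0)), (85, np.float64(0.0)), (88, np.float64(1.0)), (91, np.float64(-1.0)), (94, np.float64(3.0)), (97, np.float64(0.0)), (100, np.float64(4.0)), (103, np.float64(1.0)), (106, np.float64(-0.0)), (109, np.float64(0.0)), (112, np.float64(1.0)), (115, np.float64(25.0)), (118, np.float64(26.0)), (121, np.float64(28.0)), (124, np.float64(27.0)), (127, np.float64(23.0)), (130, np.float64(1.0)), (133, np.float64(1.0)), (136, np.float64(0.0)), (139, np.float64(1.0))]
```

View pics/w3.png

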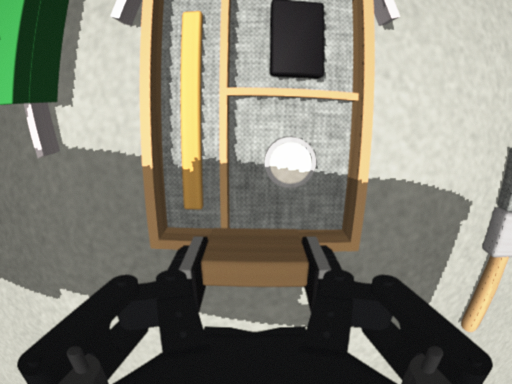

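The wrist view shows the tray between the lead-ins, with tips at (125,8) and (388,8) and similar gaps. It is yawed about 0.5° and sits about 1 mm to the right. I'll trim that and enter the mouth slowly.

```bash
python3 -m handwheel '[[0,0,-0.5,0,-0.7,0,0],[0,0,0,5,0,0,0],[0,0,0,6,0,0,0],[0,0,0,6,0,0,0],[0,0,0,3,0,0,0]]'; python3 -m handwheel '[[0,0,0,0,0,0,0]]'; python3 meas.py w4.png | grep -v profile
```

```text
t: 8.98
tcp_pos: [568.9, -78.3, 38.2]
tcp_rot: [-0.0, 0.755, 0.655, -0.0]
contact_force: [-1.2, -0.7, -2.9]
width: 48.7
gripper_force: 62.8
t: 9.1
tcp_pos: [568.9, -78.3, 38.1]
tcp_rot: [-0.0, 0.755, 0.655, 0.0]
contact_force: [1.2, 0.1, -2.3]
width: 48.9
gripper_force: 62.8
t 9.1 tcp [568.9 -78.3  38.1] headx 81.87 zaxis [-0.  0. -1.] F [ 1.16  0.06 -2.26] M [0.01 0.   0.05] w 48.9 gf 62.756760120391846
roof pts 3702
tray d 20 y -63.4 62.9
tray d 40 y -63.1 63.1
tray d 60 y -62.8 63.2
tray d 80 y -62.5 63.6
tray d 100 y -62.1 63.9
tray d 120 y -62.1 64.0
tray d 140 y -68.0 64.7
TOP riser (array([595.7, 108. ]), array([ 80. , 162.6]), 81.39) d 188.2 y 0.2
TOP tray d 40 y -65.3 60.2
TOP tray d 60 y -64.8 61.1
TOP tray d 80 y -64.7 60.1
TOP tray d 100 y -64.5 61.7
TOP tray d 120 y -64.2 61.6
TOP tray d 140 y -71.8 69.0
```

```bash
python3 -m handwheel '[[0,0,0,2,0.6,0,0],[0,0,0,4,0.05,0,0],[0,0,0,4,0.05,0,0],[0,0,0,4,0.05,0,0],[0,0,0,4,0.05,0,0]]'; python3 -m handwheel '[[0,0,0,4,0.05,0,0],[0,0,0,4,0.05,0,0],[0,0,0,4,0.05,0,0],[0,0,0,4,0.05,0,0],[0,0,0,0,0,0,0]]'; python3 meas.py w5.png | grep -v profile
```

```text
t: 9.82
tcp_pos: [572.3, -60.9, 38.2]
tcp_rot: [0.0, 0.756, 0.655, -0.0]
contact_force: [0.0, -1.1, -1.9]
width: 48.9
gripper_force: 62.7
t: 10.45
tcp_pos: [574.7, -44.6, 38.1]
tcp_rot: [-0.0, 0.756, 0.655, 0.0]
contact_force: [0.5, 0.2, -2.6]
width: 48.7
gripper_force: 62.7
t 10.45 tcp [574.7 -44.6  38.1] headx 81.84 zaxis [ 0.     0.001 -1.   ] F [ 0.5   0.24 -2.63] M [ 0.07 -0.11 -0.04] w 48.7 gf 62.70038723945618
roof pts 13751
roof edge y -60 d 114.1
roof edge y -40 d 113.9
roof edge y -20 d 113.7
roof edge y 0 d 113.5
roof edge y 20 d 113.3
roof edge y 40 d 113.2
roof edge y 60 d 113.2
tray d 20 y -63.4 63.0
tray d 40 y -63.1 63.1
tray d 60 y -62.7 63.3
tray d 80 y -62.2 63.7
tray d 100 y -70.5 64.3
tray d 120 y -64.7 66.1
TOP riser (array([595.6, 107.8]), array([ 79.9, 162.5]), 81.2) d 153.8 y -1.0
TOP tray d 40 y -65.3 59.2
TOP tray d 60 y -64.8 61.1
TOP tray d 80 y -64.4 61.2
TOP tray d 100 y -64.2 71.4
TOP tray d 120 y -61.9 56.3
```

```bash
python3 -m handwheel '[[0,0,0,3,0.03,0,0],[0,0,0,3,0.03,0,0],[0,0,0,3,0.03,0,0],[0,0,0,3,0.03,0,0]]'; python3 -m handwheel '[[0,0,0,2,0.02,0,0],[0,0,0,2,0.02,0,0],[0,0,0,2,0.02,0,0],[0,0,0,2,0.02,0,0]]';  python3 -m handwheel '[[0,0,0,1.5,0.01,0,0],[0,0,0,1.5,0.01,0,0],[0,0,0,1.5,0.01,0,0]]'; python3 meas.py w6.png
```

```text
t: 11.05
tcp_pos: [576.5, -33.4, 38.2]
tcp_rot: [0.0, 0.756, 0.655, -0.0]
contact_force: [0.3, -2.7, -1.8]
width: 48.8
gripper_force: 62.8
t: 11.55
tcp_pos: [577.7, -25.5, 38.2]
tcp_rot: [-0.0, 0.756, 0.655, -0.0]
contact_force: [0.2, -1.0, -2.0]
width: 48.6
gripper_force: 62.8
t: 11.92
tcp_pos: [578.4, -21.1, 38.2]
tcp_rot: [-0.0, 0.756, 0.655, 0.0]
contact_force: [-0.0, -0.8, -2.8]
width: 48.9
gripper_force: 62.8
t 11.93 tcp [578.4 -21.1  38.2] headx 81.83 zaxis [-0.  0. -1.] F [-0.01 -0.84 -2.81] M [-0.36  0.02 -0.07] w 48.9 gf 62.76137709617615
roof pts 28826
roof edge y -60 d 90.6
roof edge y -40 d 90.5
roof edge y -20 d 90.3
roof edge y 0 d 90.2
roof edge y 20 d 89.9
roof edge y 40 d 89.8
roof edge y 60 d 89.8
tray d 20 y -63.4 63.0
tray d 40 y -63.0 63.1
tray d 60 y -62.8 63.2
tray d 80 y -62.8 68.7
TOP riser (array([595.5, 108. ]), array([ 80., 162.]), 81.27) d 130.2 y -1.4
TOP tray d 60 y -65.0 60.4
TOP tray d 80 y -70.8 71.7
profile behind riser [(40, np.float64(48.0)), (43, np.float64(12.0)), (46, np.float64(11.0)), (49, np.float64(48.0)), (52, np.float64(48.0)), (55, np.float64(48.0)), (58, np.float64(48.0)), (61, np.float64(15.0)), (64, np.float64(10.0)), (67, np.float64(14.0)), (70, np.float64(12.0)), (73, np.float64(14.0)), (76, np.float64(14.0)), (79, np.float64(15.0)), (82, np.float64(12.0)), (85, np.float64(13.0)), (88, np.float64(11.0)), (91, np.float64(12.0)), (94, np.float64(9.0)), (97, np.float64(5.0)), (100, np.float64(4.0)), (103, np.float64(-1.0)), (106, np.float64(2.0)), (109, np.float64(2.0)), (112, np.float64(2.0)), (115, np.float64(25.0)), (118, np.float64(27.0)), (121, np.float64(25.0)), (124, np.float64(26.0)), (127, np.float64(23.0)), (130, np.float64(2.0)), (133, np.float64(-1.0)), (136, np.float64(2.0)), (139, np.float64(2.0))]
```

The tongue is through, with its nose about 16 mm short of the stop face and low forces. I'll continue gently.

```bash
python3 -m handwheel '[[0,0,0,2,0.01,0,0],[0,0,0,2,0.01,0,0],[0,0,0,2,0.01,0,0],[0,0,0,2,0.01,0,0]]'; python3 -m handwheel '[[0,0,0,1,0.01,0,0],[0,0,0,1,0.01,0,0],[0,0,0,1,0.01,0,0]]'; python3 meas.py w7.png
```

```text
t: 12.52
tcp_pos: [579.6, -13.1, 38.2]
tcp_rot: [-0.0, 0.756, 0.655, -0.0]
contact_force: [-0.6, -1.8, -2.4]
width: 48.8
gripper_force: 62.8
t: 12.9
tcp_pos: [580.0, -10.2, 38.2]
tcp_rot: [-0.0, 0.756, 0.655, 0.0]
contact_force: [-0.5, -1.9, -3.3]
width: 48.6
gripper_force: 62.8
t 12.9 tcp [580.  -10.2  38.2] headx 81.84 zaxis [-0.  0. -1.] F [-0.48 -1.88 -3.28] M [-0.28  0.01  0.01] w 48.6 gf 62.759889364242554
roof pts 35709
roof edge y -60 d 80.6
roof edge y -40 d 80.2
roof edge y -20 d 80.1
roof edge y 0 d 79.8
roof edge y 20 d 79.8
roof edge y 40 d 79.7
roof edge y 60 d 79.4
tray d 20 y -63.4 62.8
tray d 40 y -63.1 63.4
tray d 60 y -62.9 63.1
tray d 80 y -70.5 71.4
TOP riser (array([595.4, 108. ]), array([ 80.1, 161.7]), 81.22) d 119.2 y -1.5
TOP tray d 60 y -65.2 71.2
TOP tray d 80 y -71.4 70.1
profile behind riser [(40, np.float64(43.0)), (43, np.float64(3.0)), (46, np.float64(7.0)), (49, np.float64(50.0)), (52, np.float64(49.0)), (55, np.float64(47.0)), (58, np.float64(48.0)), (61, np.float64(14.0)), (64, np.float64(14.0)), (67, np.float64(12.0)), (70, np.float64(15.0)), (73, np.float64(14.0)), (76, np.float64(14.0)), (79, np.float64(15.0)), (82, np.float64(13.0)), (85, np.float64(12.0)), (88, np.float64(12.0)), (91, np.float64(13.0)), (94, np.float64(12.0)), (97, np.float64(11.0)), (100, np.float64(8.0)), (103, np.float64(8.0)), (106, np.float64(4.0)), (109, np.float64(7.0)), (112, np.float64(1.0)), (115, np.float64(27.0)), (118, np.float64(26.0)), (121, np.float64(25.0)), (124, np.float64(28.0)), (127, np.float64(25.0)), (130, np.float64(3.0)), (133, np.float64(3.0)), (136, np.float64(-0.0)), (139, np.float64(1.0))]
```

View pics/w7.png

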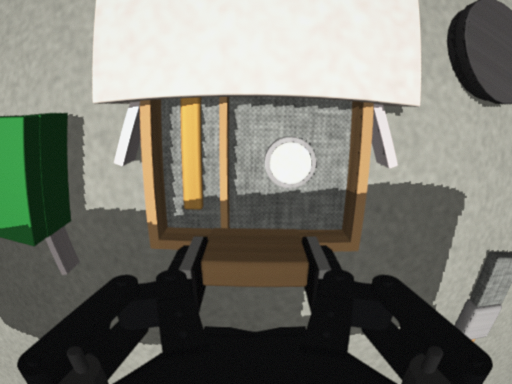

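The wrist view shows the tray centred in the mouth with equal gaps, at (150,105) and (372,105). The nose is about 4-5 mm from the stop, so I'll use half-millimetre steps from here.

```bash
python3 -m handwheel '[[0,0,0,0.5,0,0,0],[0,0,0,0.5,0,0,0],[0,0,0,0,0,0,0]]' | grep -E 'pos|force:|^t'; python3 -m handwheel '[[0,0,0,0.5,0,0,0],[0,0,0,0.5,0,0,0],[0,0,0,0,0,0,0]]'| grep -E 'pos|force:|^t'; python3 -m handwheel '[[0,0,0,0.5,0,0,0],[0,0,0,0,0,0,0]]'| grep -E 'pos|force:|^t'
```

```text
t: 13.38
tcp_pos: [580.2, -9.2, 38.2]
tcp_rot: [-0.0, 0.756, 0.655, 0.0]
contact_force: [-0.8, -1.6, -2.0]
gripper_force: 62.8
t: 13.75
tcp_pos: [580.3, -8.2, 38.2]
tcp_rot: [-0.0, 0.756, 0.655, 0.0]
contact_force: [0.5, -1.1, -2.6]
gripper_force: 62.8
t: 14.0
tcp_pos: [580.4, -7.7, 38.2]
tcp_rot: [-0.0, 0.756, 0.655, 0.0]
contact_force: [-0.3, -0.6, -3.0]
gripper_force: 62.8
```

```bash
f='pos|contact|^t:'; python3 -m handwheel '[[0,0,0,0.5,0,0,0],[0,0,0,0,0,0,0]]' | grep -E $f; python3 -m handwheel '[[0,0,0,0.5,0,0,0],[0,0,0,0,0,0,0]]'| grep -E $f;  python3 - <<'E'
from h import *
p,M=show(); s=snap('top','t8.png'); x=cv2.resize(s['img'][145:215,195:290,::-1],None,fx=8,fy=8,interpolation=cv2.INTER_CUBIC);cv2.imwrite('pics/t8c.png',x)
E
python3 meas.py w8.png | grep -E 'profile|TOP riser'
```

```text
t: 14.25
tcp_pos: [580.4, -7.2, 38.2]
contact_force: [-0.0, -0.6, -2.5]
t: 14.5
tcp_pos: [580.5, -6.7, 38.2]
contact_force: [0.4, -0.5, -2.6]
t 14.5 tcp [580.5  -6.7  38.2] headx 81.84 zaxis [ 0.  0. -1.] F [ 0.37 -0.51 -2.57] M [-0.11 -0.04 -0.03] w 48.6 gf 62.745773792266846
TOP riser (array([595.8, 108. ]), array([ 80. , 162.4]), 81.36) d 115.7 y -1.1
profile behind riser [(40, np.float64(46.0)), (43, np.float64(5.0)), (46, np.float64(4.0)), (49, np.float64(50.0)), (52, np.float64(50.0)), (55, np.float64(48.0)), (58, np.float64(48.0)), (61, np.float64(10.0)), (64, np.float64(14.0)), (67, np.float64(13.0)), (70, np.float64(12.0)), (73, np.float64(14.0)), (76, np.float64(10.0)), (79, np.float64(14.0)), (82, np.float64(13.0)), (85, np.float64(13.0)), (88, np.float64(12.0)), (91, np.float64(13.0)), (94, np.float64(15.0)), (97, np.float64(13.0)), (100, np.float64(13.0)), (103, np.float64(11.0)), (106, np.float64(9.0)), (109, np.float64(7.0)), (112, np.float64(4.0)), (115, np.float64(25.0)), (118, np.float64(26.0)), (121, np.float64(26.0)), (124, np.float64(26.0)), (127, np.float64(27.0)), (130, np.float64(-3.0)), (133, np.float64(0.0)), (136, np.float64(1.0)), (139, np.float64(1.0))]
```

View pics/t8c.png

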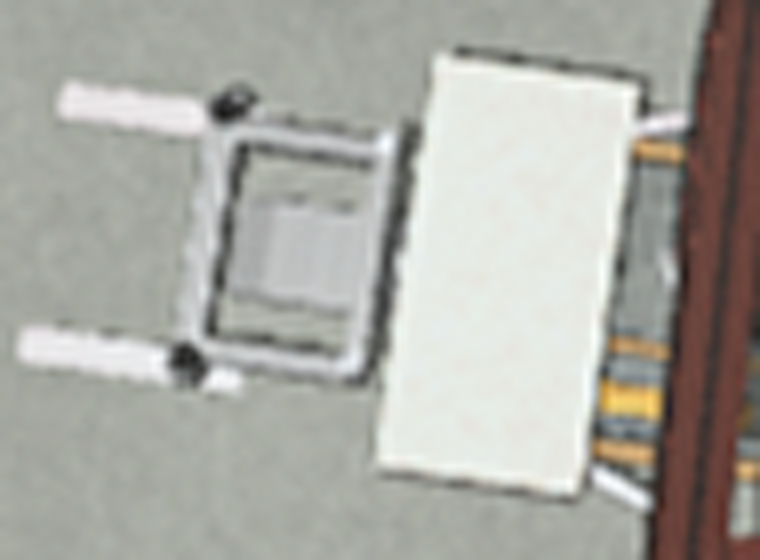

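The crop shows the nose edge at about (238,250) and the stop bar at about (230,250), so they are almost touching. The lower force suggests the roller is dropping. I'll continue until light contact.

```bash
f='pos|contact'; python3 -m handwheel '[[0,0,0,0.5,0,0,0],[0,0,0,0,0,0,0]]' | grep -E $f; python3 -c "
from h import *;show()";python3 -m handwheel '[[0,0,0,0.4,0,0,0],[0,0,0,0,0,0,0]]'| grep -E $f;python3 -c "
from h import *;show()"
```

```text
tcp_pos: [580.6, -6.2, 38.2]
contact_force: [0.5, -0.1, -3.1]
t 14.9 tcp [580.6  -6.2  38.2] headx 81.84 zaxis [-0.  0. -1.] F [ 0.53 -0.06 -3.11] M [-0.04  0.    0.01] w 48.6 gf 62.73896098136902
tcp_pos: [580.7, -5.8, 38.2]
contact_force: [-0.3, 1.3, -3.2]
t 15.15 tcp [580.7  -5.8  38.2] headx 81.84 zaxis [ 0.  0. -1.] F [-0.3   1.29 -3.21] M [-0.02  0.01  0.01] w 48.9 gf 62.72478103637695
```

The sign has flipped: the roller on the ridge's back edge is pulling the tray in. I'll keep going to light contact.

```bash
f='pos|contact'; for k in 1; do python3 -m handwheel '[[0,0,0,0.4,0,0,0],[0,0,0,0,0,0,0]]' | grep -E $f; done; python3 -m handwheel '[[0,0,0,0.4,0,0,0],[0,0,0,0,0,0,0]]' | grep -E $f; python3 -m handwheel '[[0,0,0,0.4,0,0,0],[0,0,0,0,0,0,0]]'| grep -E $f
```

```text
tcp_pos: [580.7, -5.6, 38.2]
contact_force: [-0.1, 0.5, -2.7]
tcp_pos: [580.8, -5.2, 38.2]
contact_force: [-0.0, -0.9, -2.4]
tcp_pos: [580.8, -4.7, 38.2]
contact_force: [-0.3, 0.3, -2.4]
```

```bash
f='pos|contact'; python3 -m handwheel '[[0,0,0,0.4,0,0,0],[0,0,0,0,0,0,0]]' | grep -E $f; python3 -m handwheel '[[0,0,0,0.4,0,0,0],[0,0,0,0,0,0,0]]'| grep -E $f
python3 - <<'E'
from h import *
F=[]
for i in range(4): s=snap('top'); F.append(state()['contact_force'])
print(np.mean(F,0).round(2)); x=cv2.resize(s['img'][155:200,215:260,::-1],None,fx=12,fy=12,interpolation=cv2.INTER_CUBIC);cv2.imwrite('pics/t9c.png',x)
E
```

```text
tcp_pos: [580.9, -4.3, 38.2]
contact_force: [0.0, -0.4, -2.6]
tcp_pos: [580.9, -3.9, 38.2]
contact_force: [0.4, 0.0, -2.2]
[-0.17 -0.25 -2.39]
```

```bash
f='pos|contact'; python3 -m handwheel '[[0,0,0,0.4,0,0,0],[0,0,0,0,0,0,0]]' | grep -E $f
python3 - <<'E'
from h import *
F=[]
for i in range(3): s=snap('top'); F.append(state()['contact_force'])
print(np.mean(F,0).round(2))
x=cv2.resize(s['img'][155:200,215:260,::-1],None,fx=12,fy=12,interpolation=cv2.INTER_CUBIC);cv2.imwrite('pics/t10c.png',x)
E
```

```text
tcp_pos: [581.0, -3.7, 38.2]
contact_force: [-1.2, -1.2, -2.2]
[ 0.04 -2.38 -1.85]
```

View pics/t10c.png

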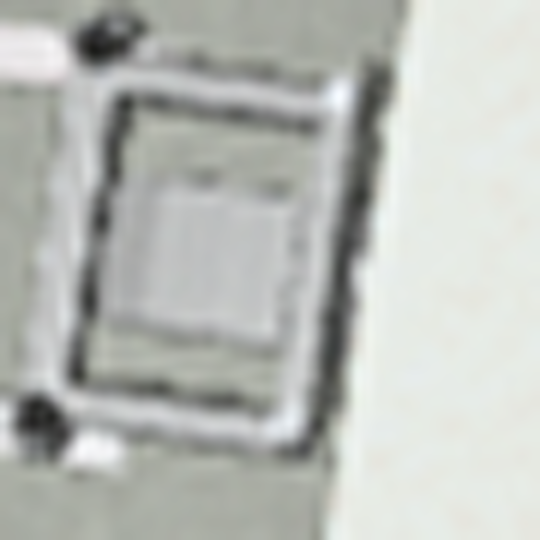

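Contact is confirmed: the tool moved only 0.2 of a 0.4 mm step, and the force is −2.4 N. In the crop the ridge's back edge at (285,240) is clear of the roller bar at (315,240). I'll relax, let go and lift.

```bash
python3 -m handwheel '[[0,0,0,-0.3,0,0.5,0],[0,0,0,0,0,0,0],[0,0,0,0,0,0,65],[0,0,0,0,0,0,75],[0,0,0,0,0,0,75]]'; python3 -m handwheel '[[0,0,0,0,0,-5,75],[0,0,0,0,0,-15,75],[0,0,0,0,0,-25,75],[0,0,0,0,0,-40,75],[0,0,0,0,0,0,75]]'; python3 meas.py w11.png
python3 - <<'E'
from h import *
s=snap('wrist'); w=wcloud(s); z=w[...,2]; v,u=np.mgrid[:384,:512]
k=(z>55)&(z<68)&(v<330)&(abs(w[...,0]-581)<40)&(abs(w[...,1]+4)<25); print('grip',rect(w[k]))
E
```

```text
t: 17.62
tcp_pos: [581.2, -3.7, 37.9]
tcp_rot: [0.0, 0.756, 0.655, 0.0]
contact_force: [-0.6, -0.1, 1.1]
width: 64.0
gripper_force: 0.0
t: 18.25
tcp_pos: [584.3, -4.3, 128.2]
tcp_rot: [0.003, 0.756, 0.655, 0.003]
contact_force: [-0.1, 0.1, -0.1]
width: 64.1
gripper_force: 0.0
t 18.25 tcp [584.3  -4.3 128.2] headx 81.84 zaxis [ 0.009 -0.001 -1.   ] F [-0.06  0.12 -0.08] M [ 0.   -0.04 -0.03] w 64.1 gf 0.0
roof pts 27117
roof edge y -60 d 75.6
roof edge y -40 d 75.1
roof edge y -20 d 75.3
roof edge y 0 d 75.2
roof edge y 20 d 75.3
roof edge y 40 d 74.4
roof edge y 60 d 74.2
tray d 20 y -66.5 59.2
tray d 40 y -66.1 59.3
tray d 60 y -66.3 59.7
TOP riser (array([595.5, 107.9]), array([ 79.9, 162.2]), 81.31) d 112.6 y -4.9
TOP tray d 60 y -68.3 68.5
profile behind riser [(40, np.float64(47.0)), (43, np.float64(2.0)), (46, np.float64(5.0)), (49, np.float64(49.0)), (52, np.float64(50.0)), (55, np.float64(47.0)), (58, np.float64(51.0)), (61, np.float64(11.0)), (64, np.float64(13.0)), (67, np.float64(12.0)), (70, np.float64(13.0)), (73, np.float64(14.0)), (76, np.float64(14.0)), (79, np.float64(13.0)), (82, np.float64(14.0)), (85, np.float64(15.0)), (88, np.float64(14.0)), (91, np.float64(13.0)), (94, np.float64(17.0)), (97, np.float64(13.0)), (100, np.float64(12.0)), (103, np.float64(12.0)), (106, np.float64(10.0)), (109, np.float64(10.0)), (112, np.float64(9.0)), (115, np.float64(26.0)), (118, np.float64(25.0)), (121, np.float64(24.0)), (124, np.float64(24.0)), (127, np.float64(26.0)), (130, np.float64(2.0)), (133, np.float64(2.0)), (136, np.float64(2.0)), (139, np.float64(-1.0))]
grip (1369, array([580.5,  -3.8]), array([14.6, 49.6]), 80.96, array([580.7,  -2.6], dtype=float32))
```

View pics/w11.png

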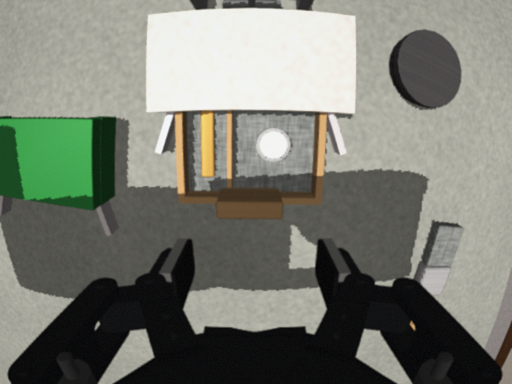

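The wrist view shows the tray home and centred, with its grip at (250,205), the fingers clear, and the tin and brush undisturbed. The stop still stands at its original distance. The roller's pull-in came 2 mm before contact, as specified, so I'll hand in.

```bash
python3 -c "
from cell import finish_job;print(finish_job())"
```

```text
the job is handed in; nothing more can be done
None
```

I pushed the tray home against the stop, let go of it and handed the job in. The force flipped 2 mm before the stop, which fits the roller dropping in behind the ridge; I never saw the drop itself. The stop measured unmoved, and the tin and brush look undisturbed; I did not re-check the watch box, but the arm never went near it.

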